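# Set out the blood-collection tray

## Task

Set out the blood-collection tray for the next patient (left and right as seen from the robot, back being the side away from it): tuck the sharps pot close into the tray's back left corner and the steel canister close into its back right corner, with the spray bottle in line midway between them. Put the larger carton a finger's width to the left of the tube rack, lengthwise in line with the rack, and set the smaller carton centred on top of it, long sides the same way. Everything stands upright on its base, and the specimen jar, the tip box and the wash bottle stay where they are.

Things in the scene. Friction and masses are not known exactly. Their poses are not given: they have to be found in the camera images.
- tray: Shallow teal plastic tray, 210 (x) by 330 (y) mm outside (a thin lip overhangs 6 mm more), fixed to the counter. Floor 4 mm thick; upright rim 4 mm thick, its top 17 mm above the counter. Inside it measures 202 by 322 mm. Origin: centre of the underside, on the counter. +x points to the tray's back (away from the robot), +y to its left as seen from the robot; turned at most 0.18 rad.
- rack: White tube rack with 2 by 5 capped blood tubes, standing in the front (robot-side) half of the tray, right of or near the middle; fixed. Deck 56 (x) by 110 (y) by 50 mm high, the tubes' caps reach 84 mm above its underside. Origin: centre of its underside, on the tray's floor; +x to the back and +y to the left, along its length; square with the tray within 0.03 rad.
- sharps_pot: Loose sharps pot: white plastic cylinder of 60 mm diameter, 74 mm high, with a flat grey lid of the same diameter, 10 mm thick, on top that has a black slot; 84 mm high in all; about 0.12 kg. Origin: centre of its underside, z up. It stands upright on the counter at the start.
- canister: Loose stainless steel swab canister: cylinder of 58 mm diameter, 54 mm high, with a flush lid up to 64 mm and a dark ball knob on top; 82 mm high in all; about 0.2 kg. Origin: centre of its underside, z up. The lid is fixed on.
- spray_bottle: Loose amber antiseptic bottle with a paper band and a small white spray head: body of 44 mm diameter, straight up to 74 mm, then a shoulder to a 21 mm collar; 106 mm high in all; about 0.13 kg. Origin: centre of its underside, z up.
- lancet_carton: Loose cream-coloured carton, the larger of the two: 52 (x) by 74 (y) by 48 mm high, with a blue-green band round its +y end; rigid, about 0.15 kg. Origin: centre of its underside, z up, y along its length.
- swab_carton: Loose cream-coloured carton, the smaller of the two: 38 (x) by 54 (y) by 30 mm high, with a blue-green band round its +y end; rigid, about 0.06 kg. Origin: centre of its underside, z up, y along its length.
- specimen_jar: Bystander, loose: low specimen jar with a wide red lid, 57 mm diameter, 64 mm high; it stands on the counter among the things to be set out. Origin: centre of its underside. Leave it where it is.
- tip_box: Bystander, loose: pipette-tip box, blue below and clear above, 78 (x) by 116 (y) by 56 mm, on the left of the counter. Origin: centre of its underside. Leave it where it is.
- wash_bottle: Bystander, loose: white wash bottle of 62 mm diameter with a red cap and a bent spout, 160 mm high, the spout reaching out 58 mm, on the right of the counter. Origin: centre of its underside. Leave it where it is.
Not all that is in view belongs to the job. Leave any purple look-alike of the canister alone.

How it is judged:
By the outcome, as a careful person would: the job done as asked, in the order asked, and still so for the second after the job is handed in, with the robot touching nothing.
It also fails if it takes over 123 s, if anything falls off the work surface, if the arm or the gripper's body presses on something with over 40 N, if the wrist force passes 120 N, or if a joint passes its speed limit or range.

## Robot

A 6-joint arm with a two-finger parallel gripper is mounted at the origin on the work surface. World frame = base frame: x ahead of the robot, y to its left, z up, the work surface at z = 0. Lengths are in mm, angles in rad, forces in N, time in s.
With the tool pointing down it reaches from about 275 to 725 mm from the base axis. Payload 5.6 kg.
Tool frame: the origin (TCP) lies between the finger pads; the fingertips stand 25 mm ahead of it and the grasp point (between the pads) lies 6 mm ahead of it (r.tips_ahead is the distance from the TCP to the fingertips, in mm); z points along the fingers, y is the line along which they close (so a half turn about z gives the same grasp; the last joint's range is limited). The gripper opens to 85 mm and grips with 20 to 120 N. Pads are 22 mm wide; open, the fingers measure 114 mm over their backs; the gripper's body (76 mm by 85 mm) begins 54 mm behind the grasp point. The pads swing forward as they close: fully open they stand 13 mm farther back than shut.
Start: joints at [-0.956, 0.255, 0.108, 0, -1.424, -0.285], TCP at [178.139, -520.346, 256.283] pointing down, gripper open.
Joint ranges: [-2.95, 2.95], [-1.21, 1.97], [-1.09, 1.5], [-2.87, 1.71], [-2.94, -0.07], [-3.05, 3.05]. Speed limits (rad/s): [2.57, 2.57, 3.14, 3.14, 3.14, 3.14].

## Interface

Orientations are given as [roll, pitch, yaw] about the fixed x, y, z axes, in that order (R = Rz(yaw) Ry(pitch) Rx(roll)).
In Python, from cell import r gives the robot as it stands. The module is installed in compiled form; this text tells all that it offers. Calls block until the motion is done:
- r.move_pose(position, orientation): joint-space move of the TCP to a pose.
- r.movel(position, ori=None, feed=150, f_stop=None): straight line of the TCP; ori=None keeps the orientation; feed is the mean speed in mm/s. With f_stop (N) it stops when the force on the tool has changed by that much, and returns True; else False.
- r.set_joints(angles): joint-space move.
- r.move_gripper(opening, grasp_force=None): finger opening in mm; grasp_force is the grip in N (None keeps the last); returns when the fingers have stopped.
- r.hold(seconds).
- r.inverse_kinematics(position, orientation): joint angles nearest the present ones, or None.
- r.observe(): the state.
- r.camera(name): name is "scene" or "top" or "wrist"; returns a dict with "frame" (420x560x3 uint8, red, green, blue), "mtx" (3x3 intrinsics, pixels), "rvec" (rotation vector, rad) and "tvec" (3), from world to camera coordinates, as OpenCV has them. Camera axes: x right, y down, z forward; pixel columns grow to the right and rows downward; lengths in mm; the calibration is good to about 2 mm. A picture is of the moment at which its call begins. There is no depth.
A pose or a line that the arm cannot do raises r.PlanningError and nothing moves.
- r.job_done(): hands the job in; it is judged then, once.
The state is a dict: "t": time; "joint_positions": joint angles; "qvel": joint speeds; "effort": joint torques, N m; "ee_pos": TCP position; "tcp_rot": TCP orientation; "ft_force": force on the tool from outside, world axes, zero at the start; "ft_torque": the same for the moment, N m; "width": finger opening in mm; "grip_force": force on a finger pad.
Only numpy, scipy, OpenCV 4.12 (cv2) and the standard library are available. Lean on these libraries where they do the work, as an engineer would, in place of code of your own. Each camera call takes 0.05 s, during which the arm holds its last target. There are 200 camera calls.

## Working session

There is one attempt and no reset: what is moved stays moved. The work goes in short steps, each a Python script; the robot and the scene stay as the last script left them, time stands still between calls to the robot, and variables do not carry over. Pictures are saved under pics/ and viewed, at most 14 in all, crops included, and the job is handed in when it is done.

```bash
mkdir -p pics; ls; cat > h.py <<'E'
import numpy as np, cv2
from cell import r
def cam(name,save=None):
    c=r.camera(name)
    if save: cv2.imwrite('pics/'+save,cv2.cvtColor(c['frame'],cv2.COLOR_RGB2BGR))
    return c
def ray(c,uv):
    R=cv2.Rodrigues(np.array(c['rvec'],float))[0]; t=np.array(c['tvec'],float).ravel()
    d=R.T@np.linalg.inv(np.array(c['mtx']))@np.array([uv[0],uv[1],1.0]); return -R.T@t,d/np.linalg.norm(d)
def onz(c,uv,z):
    o,d=ray(c,uv); return o+d*(z-o[2])/d[2]
def proj(c,p):
    return cv2.projectPoints(np.array(p,float).reshape(-1,3),np.array(c['rvec'],float),np.array(c['tvec'],float),np.array(c['mtx'],float),None)[0].reshape(-1,2)
def cross2(c1,u1,c2,u2):
    o1,d1=ray(c1,u1);o2,d2=ray(c2,u2)
    s=np.linalg.lstsq(np.stack([d1,-d2],1),o2-o1,rcond=None)[0]
    a=o1+s[0]*d1;b=o2+s[1]*d2; return (a+b)/2,np.linalg.norm(a-b)
E
python3 - <<'E'
from h import *
import pickle
o=r.observe();print(o)
d={}
for n in('scene','top','wrist'):
    c=cam(n,n+'0.png');d[n]=c;print(n,ray(c,(280,210)),c['mtx'][0][0])
pickle.dump(d,open('d0.pkl','wb'))
E
```

```text
pics
{'t': 0.0, 'joint_positions': array([-9.56428065e-01,  2.55767752e-01,  1.07001084e-01, -4.36019940e-04,
       -1.42393806e+00, -2.84591357e-01]), 'qvel': array([ 3.19488490e-04, -6.64313708e-05,  4.70371135e-04,  7.89021568e-04,
       -7.31192685e-04,  1.85920795e-03]), 'effort': array([-9.08502316e-04, -3.86621940e+01,  2.37938118e+01,  5.36516413e+00,
       -6.23708504e-03, -3.13991873e-07]), 'ee_pos': array([ 177.9977155 , -519.91878292,  255.38936762]), 'tcp_rot': array([ 3.13963994e+00, -1.21956369e-04, -2.81187984e+00]), 'ft_force': array([0.15146533, 0.44481302, 0.6542585 ]), 'ft_torque': array([-0.01394799, -0.00596639, -0.04259662]), 'grip_force': 0.0, 'width': 85.05603710726278}
scene (array([ 949.78722564, -765.24015448, 1161.47025674]), array([-0.34863646,  0.52127385, -0.7789263 ])) 517.0903073638551
top (array([ 373.56348738,    2.18528235, 1860.35450116]), array([ 0.04867559, -0.01102716, -0.99875377])) 546.7433753991364
wrist (array([ 110.86658509, -543.42264789,  373.43255544]), array([ 0.26718153,  0.09566723, -0.95888571])) 364.2183814976733
```

View pics/scene0.png

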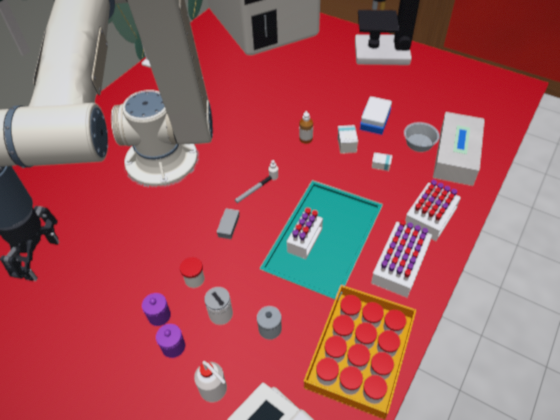

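View pics/top0.png

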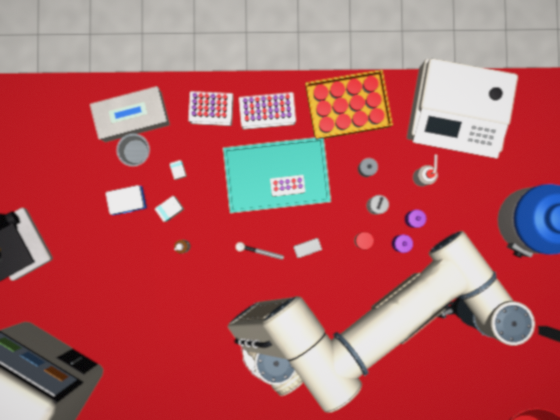

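The top view shows the tray centred near (277,176) with the rack at (288,186). The sharps pot is at (378,204), the canister (369,167), the jar (365,240), the purple decoys (417,218) and (403,243), and the wash bottle (427,175). On the left are the big carton (168,208), small carton (177,169), spray bottle (181,246) and tip box (125,199).

```bash
python3 - <<'E'
from h import *
import pickle
d=pickle.load(open('d0.pkl','rb'));c=d['top']
for n,uv,z in [('tray',(277,175),10),('rack',(288,186),80),('pot',(378,204),84),('can',(369,167),70),('jar',(365,240),64),('spray',(181,246),90),('big',(168,208),48),('small',(177,169),30),('tip',(125,199),56)]:
    print(n,onz(c,uv,z).round(0))
for n,uv in [('wide',0)]: pass
# wrist views: tool down, camera behind; try poses
for p in [(380,-280),(380,-200),(330,0),(430,0),(330,280),(380,280)]:
  for z in (300,350,420):
    for yaw in (0,3.1416,):
      q=r.inverse_kinematics([p[0],p[1],z],[3.1416,0,yaw]); print(p,z,yaw,None if q is None else np.round(q,2))
E
```

```text
tray [583.  -9.  10.]
rack [539. -45.  80.]
pot [ 476. -337.   84.]
can [ 599. -312.   70.]
jar [ 359. -295.   64.]
spray [347. 304.  90.]
big [473. 354.  48.]
small [605. 327.  30.]
tip [504. 494.  56.]
(380, -280) 300 0 [-0.3   0.09  0.01 -0.   -1.5   1.87]
(380, -280) 300 3.1416 [-0.3   0.09  0.01  0.   -1.5  -1.27]
(380, -280) 350 0 [-0.3   0.09  0.14 -0.   -1.62  1.87]
(380, -280) 350 3.1416 [-0.3   0.09  0.14  0.   -1.62 -1.27]
(380, -280) 420 0 [-0.3   0.11  0.34 -0.   -1.8   1.87]
(380, -280) 420 3.1416 [-0.3   0.11  0.34  0.   -1.8  -1.27]
(380, -200) 300 0 [-0.12  0.   -0.08 -0.   -1.49  1.69]
(380, -200) 300 3.1416 [-0.12  0.   -0.08  0.   -1.49 -1.45]
(380, -200) 350 0 [-0.12  0.    0.05 -0.   -1.62  1.69]
(380, -200) 350 3.1416 [-0.12  0.    0.05  0.   -1.62 -1.45]
(380, -200) 420 0 [-0.12  0.02  0.24 -0.   -1.79  1.69]
(380, -200) 420 3.1416 [-0.12  0.02  0.24  0.   -1.79 -1.45]
(330, 0) 300 0 [ 0.49 -0.21 -0.26 -0.   -1.52  1.08]
(330, 0) 300 3.1416 [ 0.49 -0.21 -0.26  0.   -1.52 -2.06]
(330, 0) 350 0 [ 0.49 -0.21 -0.14 -0.   -1.64  1.08]
(330, 0) 350 3.1416 [ 0.49 -0.
[... 461 characters left out ...]
.79 -1.94]
(330, 280) 300 0 [ 1.07  0.01 -0.07 -0.   -1.49  0.5 ]
(330, 280) 300 3.1416 [ 1.07  0.01 -0.07  0.   -1.49 -2.64]
(330, 280) 350 0 [ 1.07  0.01  0.05 -0.   -1.62  0.5 ]
(330, 280) 350 3.1416 [ 1.07  0.01  0.05  0.   -1.62 -2.64]
(330, 280) 420 0 [ 1.07  0.03  0.25 -0.   -1.79  0.5 ]
(330, 280) 420 3.1416 [ 1.07  0.03  0.25  0.   -1.79 -2.64]
(380, 280) 300 0 [ 0.97  0.09  0.01 -0.   -1.5   0.6 ]
(380, 280) 300 3.1416 [ 0.97  0.09  0.01  0.   -1.5  -2.54]
(380, 280) 350 0 [ 0.97  0.09  0.14 -0.   -1.62  0.6 ]
(380, 280) 350 3.1416 [ 0.97  0.09  0.14  0.   -1.62 -2.54]
(380, 280) 420 0 [ 0.97  0.11  0.34 -0.   -1.8   0.6 ]
(380, 280) 420 3.1416 [ 0.97  0.11  0.34  0.   -1.8  -2.54]
```

View pics/wrist0.png

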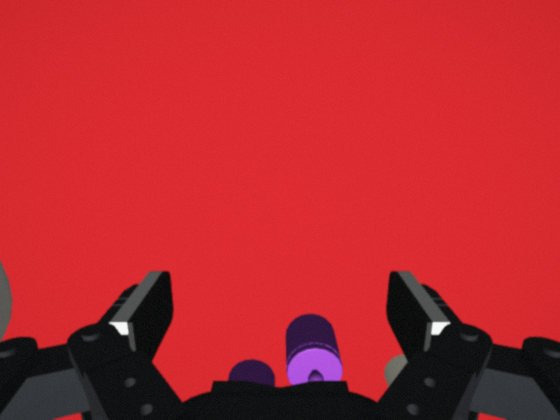

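The wrist view has the fingers at the bottom, and image-up is the tool's +x. I'll take two overhead wrist views of each area.

```bash
python3 - <<'E'
from h import *
import pickle
d={}
for n,p in [('L0',(470,400)),('L1',(470,290)),('T0',(550,55)),('T1',(550,-75)),('R0',(470,-240)),('R1',(470,-330))]:
    try: r.move_pose([p[0],p[1],350],[np.pi,0,0])
    except r.PlanningError as e: print(n,e); continue
    r.hold(0.15); d[n]=cam('wrist',n+'.png'); print(n,r.observe()['t'])
pickle.dump(d,open('d1.pkl','wb'))
for g in 'LTR': 
    a=[cv2.resize(cv2.imread(f'pics/{g}{i}.png'),(800,600))[:430] for i in (0,)]
    cv2.imwrite(f'pics/v{g}.png',np.vstack(a))
E
```

```text
L0 3.7333
L1 4.45
T0 5.625
T1 6.4083
R0 7.3667
R1 8.0167
```

View pics/L0.png

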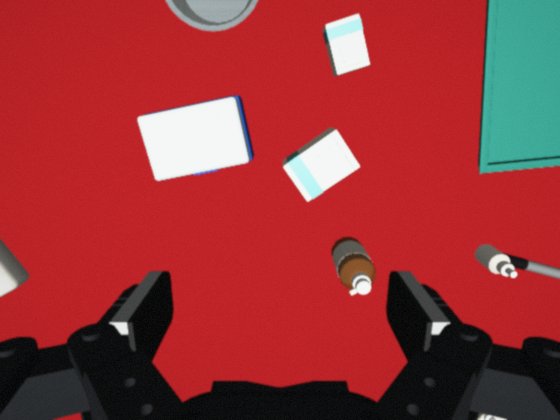

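View pics/T0.png

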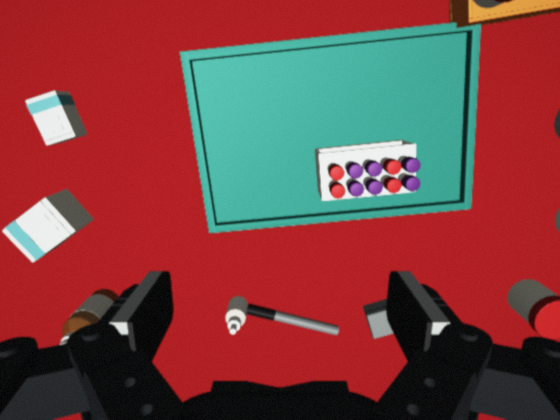

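View pics/R0.png

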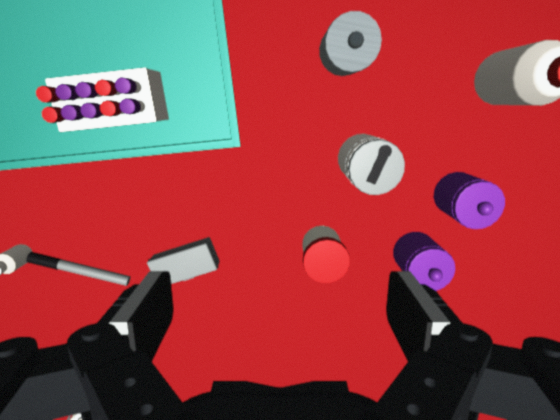

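L0 shows the big carton (321,165), small carton (347,44) and spray head (361,286). T0 shows the tray quad (182,52)-(479,25)-(472,209)-(210,232), with the rack caps around (375,177). R0 shows the canister top (356,40), pot lid (374,165), jar (326,261), and purple decoys (473,204) and (434,268). Next I'll segment the tops in both views.

```bash
python3 - <<'E'
from h import *
import pickle
d=pickle.load(open('d1.pkl','rb'))
rng=lambda a,b,c:None
for k,c in d.items():
    f=c['frame'].astype(int);R,G,B=f[...,0],f[...,1],f[...,2]
    hsv=cv2.cvtColor(c['frame'],cv2.COLOR_RGB2HSV);H,S,V=cv2.split(hsv)
    M={'white':(G>145)&~((H>80)&(H<90)&(S>80)),'teal':(H>78)&(H<90)&(S>120)}
    if k[0]=='T': M['cap']=((H>165)|(H<5)|((H>125)&(H<150)))&(S>90)
    if k[0]=='T':
        t=M['teal'].astype(np.uint8);hull=cv2.convexHull(np.argwhere(t)[:,::-1].astype(np.int32));reg=cv2.fillConvexPoly(np.zeros_like(t),hull,1); reg=cv2.erode(reg,np.ones((9,9)))
        M['cap']&=reg>0
    for n,m in M.items():
        m=m.astype(np.uint8); m[300:]=0
        if n!='cap': m=cv2.morphologyEx(m,cv2.MORPH_OPEN,np.ones((3,3)))
        nn,l,s,ce=cv2.connectedComponentsWithStats(m)
        for i in range(1,nn):
            if s[i,4]<(25 if n=='cap' else 60): continue
            cn=cv2.findContours((l==i).astype(np.uint8),cv2.RETR_EXTERNAL,cv2.CHAIN_APPROX_NONE)[0][0]
            rc=cv2.minAreaRect(cn); print(k,n,'bbox',s[i],'c',ce[i].round(1),'rect',np.round(rc[0],1),np.round(rc[1],1),round(rc[2],1), 'med',f[l==i].mean(0).round(0))
E
```

```text
L0 white bbox [167   0  90  30 490] c [211.6  17.8] rect [211.5  14.5] [29. 89.] 90.0 med [158. 166. 168.]
L0 white bbox [ 187    0   61   23 1005] c [217.1   8.8] rect [217.  11.] [22. 60.] 90.0 med [158. 168. 171.]
L0 white bbox [ 325   14   45   61 1892] c [347.3  43.9] rect [347.8  43.9] [54.8 36.9] 76.4 med [228. 239. 238.]
L0 white bbox [ 137   97  112   84 6680] c [193.7 138.5] rect [192.8 139.2] [ 68.2 101.2] 78.1 med [241. 243. 243.]
L0 white bbox [ 284  130   76   71 2924] c [321.3 165.5] rect [321.3 165.5] [45.2 65.8] 55.9 med [231. 242. 241.]
L0 white bbox [489 254  21  20 223] c [496.9 261.9] rect [497.5 262.2] [15.4 22. ] 42.5 med [221. 216. 208.]
L0 white bbox [  0 264  17  32 336] c [  5.9 281. ] rect [  8.  279.5] [31. 16.] 90.0 med [211. 209. 203.]
L0 white bbox [501 264  13  12  93] c [506.1 268.7] rect [507.  269.5] [11. 12.] 90.0 med [216. 216. 214.]
L0 white bbox [529 264  31  13 172] c [544.  269.9] rect [544. 270.] [32.1  5.4] 15.3 med [154. 160. 159.]
L0 white bbox [350 275  21  20 305] c [360.9 285.3] rect [360.  284.5] [19. 20.] 90.0 med [224. 221. 219.]
L0
[... 6024 characters left out ...]
 54.] 90.0 med [174. 184. 186.]
R1 white bbox [ 423   40   57   65 2188] c [447.   72.6] rect [451.  72.] [64. 56.] 90.0 med [223. 219. 212.]
R1 white bbox [   0   67   75   63 2190] c [39.5 99.8] rect [34.3 97.9] [56.1 75. ] 83.7 med [234. 237. 236.]
R1 white bbox [ 265  139   55   56 2011] c [291.3 166.9] rect [292.  166.5] [55. 54.] 90.0 med [217. 220. 218.]
R1 white bbox [  80  245   68   41 1684] c [113.5 265.3] rect [113.4 265.7] [28.8 62.9] 71.6 med [188. 193. 192.]
R1 white bbox [  0 265  61  19 371] c [ 30.4 274. ] rect [ 30.  273.9] [62.5  6.1] 13.4 med [171. 175. 174.]
R1 teal bbox [    0     0   166   162 18545] c [83.4 73.6] rect [82.5 80.5] [161. 165.] 90.0 med [ 79. 195. 177.]
```

```bash
cat > m.py <<'E'
from h import *
def comp(m,uv,rad=40):
    "contour of the blob of mask m whose centroid is nearest uv"
    n,l,s,ce=cv2.connectedComponentsWithStats(m.astype(np.uint8))
    i=[j for j in range(1,n) if s[j,4]>50]; i=min(i,key=lambda j:np.hypot(*(ce[j]-uv)))
    cn=max(cv2.findContours((l==i).astype(np.uint8),cv2.RETR_EXTERNAL,cv2.CHAIN_APPROX_NONE)[0],key=len)
    return cv2.convexHull(cn).reshape(-1,2).astype(float),ce[i]
def metric(c,pts,z):
    return np.array([onz(c,p,z)[:2] for p in pts],np.float32)
def rect(c,pts,z):
    (x,y),(w,h),_=rc=cv2.minAreaRect(metric(c,pts,z)-0)
    b=cv2.boxPoints(rc);e=[b[1]-b[0],b[2]-b[1]];e=max(e,key=lambda v:np.hypot(*v))
    return np.array([x,y]),sorted((w,h)),np.arctan2(e[1],e[0])%np.pi   # centre, sizes, direction of long side
def hsv(c): return cv2.split(cv2.cvtColor(c['frame'],cv2.COLOR_RGB2HSV))
E
python3 - <<'E'
from m import *
import pickle
d=pickle.load(open('d1.pkl','rb'))
def white(c,th=145): 
    m=(c['frame'][...,1]>th).astype(np.uint8);H,S,V=hsv(c);m[(H>78)&(H<90)&(S>80)]|=0
    return cv2.morphologyEx(m,cv2.MORPH_OPEN,np.ones((3,3)))
for n,u0,u1 in [('big',(321,165),(227,165)),('small',(347,44),(249,43))]:
    h0,c0=comp(white(d['L0']),u0);h1,c1=comp(white(d['L1']),u1)
    X,e=cross2(d['L0'],c0,d['L1'],c1);print(n,'tri',X.round(1),e.round(1))
    for k,h in(('L0',h0),('L1',h1)): print('  ',k,rect(d[k],h,X[2]),rect(d[k],h,48 if n=='big' else 30))
    H,S,V=hsv(d['L0']); b=(H>80)&(H<100)&(S>30)&(S<100)&(V>150); hb,cb=comp(b,u0); print('   band',cb,onz(d['L0'],cb,X[2]).round(1))
# pot
def disc(c,h,z): (x,y),rr=cv2.minEnclosingCircle(metric(c,h,z)); return np.array([x,y]).round(1),round(2*rr,1)
h0,_=comp(white(d['R0']),(376,168));h1,_=comp(white(d['R1']),(291,167))
m=lambda h:(h.max(0)+h.min(0))/2
X,e=cross2(d['R0'],m(h0),d['R1'],m(h1));print('pot',X.round(1),e.round(1),disc(d['R0'],h0,84),disc(d['R1'],h1,84))
# canister knob: dark blob inside top
us=[]
for k,x in(('R0',353),('R1',265)):
    f=d[k]['frame'];k_=(f.max(2)<110);k_[:, :x-25]=0;k_[:,x+25:]=0;k_[58:]=0;k_[:15]=0
    h,ce=comp(k_,(x,40));us.append(ce);print('knob',ce.round(1),np.ptp(h,axis=0))
print('can',[q.round(1) if i==0 else q for i,q in enumerate(cross2(d['R0'],us[0],d['R1'],us[1]))],onz(d['R0'],us[0],73).round(1),onz(d['R1'],us[1],73).round(1))
# jar, decoys red lid skip; tray
hs=[]
for k in('T0','T1'):
    H,S,V=hsv(d[k]);h,_=comp(cv2.morphologyEx(((H>78)&(H<90)&(S>100)).astype(np.uint8),cv2.MORPH_OPEN,np.ones((3,3))),(280,125))
    q=cv2.approxPolyDP(h.astype(np.float32),12,True).reshape(-1,2);q=q[np.argsort(np.arctan2(*(q-q.mean(0)).T))];hs.append(q);print('tray',k,q.tolist(),rect(d[k],h,17))
if len(hs[0])==len(hs[1])==4:
    for a,b in zip(*hs): print('  corner',[np.round(v,1) for v in cross2(d['T0'],a,d['T1'],b)])
# rack caps
pts=[]
for k,cen in(('T0',(375,177)),('T1',(253,177))):
    H,S,V=hsv(d[k]);mk=((H>165)|(H<5)|((H>125)&(H<150)))&(S>90);mm=np.zeros_like(mk);mm[145:205,cen[0]-60:cen[0]+60]=1
    mk&=mm; ct=np.argwhere(mk)[:,::-1].astype(np.int32)
    hh=cv2.convexHull(ct).reshape(-1,2).astype(float);pts.append((hh.max(0)+hh.min(0))/2)
    print('caps',rect(d[k],hh,88))
print('caps ctr',cross2(d['T0'],pts[0],d['T1'],pts[1]))
# spray head
print('spray head',cross2(d['L0'],(360.9,285.3),d['L1'],(263.6,285)))
E
```

```text
big tri [473.6 351.4  47.5] 0.1
   L0 (array([472.84805298, 351.64932251]), [53.60552215576172, 74.8389892578125], np.float32(2.181365)) (array([472.92922974, 351.70489502]), [53.543312072753906, 74.75215911865234], np.float32(2.181365))
   L1 (array([472.89321899, 351.66439819]), [53.32231521606445, 74.89881896972656], np.float32(2.1820824)) (array([472.97418213, 351.59359741]), [53.26033401489258, 74.811767578125], np.float32(2.1820822))
   band [304.83760684 176.57948718] [460.6 370.2  47.5]
small tri [606.  324.7  29.3] 0.1
   L0 (array([605.33660889, 324.36029053]), [39.526885986328125, 54.633670806884766], np.float32(0.29116404)) (array([605.23510742, 324.48214722]), [39.46279525756836, 54.54502487182617], np.float32(0.29116356))
   L1 (array([605.27362061, 324.64694214]), [39.39533233642578, 54.526123046875], np.float32(0.29000938)) (array([605.17163086, 324.59185791]), [39.331336975097656, 54.43754577636719], np.float32(0.29001024))
   band [343.80555556  28.97979798] [621.  329.4  29.3]
pot [ 478.2 -342.2   81.8] 0.2 (array([ 477.8, -341.4]), 58.6) (array([ 478.8, -341.1]), 
[... 454 characters left out ...]
7 ]), [219.86781311035156, 340.0832214355469], np.float32(1.670414))
  corner [array([678.7, 169.8,  17.2]), np.float64(0.2)]
  corner [array([461.1, 149.5,  15.6]), np.float64(0.1)]
  corner [array([ 496.3, -184.6,   23.8]), np.float64(1.4)]
  corner [array([ 708.7, -167.5,   15. ]), np.float64(0.0)]
caps (array([547.59857178, -43.37533569]), [36.333744049072266, 94.7096939086914], np.float32(1.6670018))
caps (array([547.13641357, -44.36469269]), [35.71450424194336, 93.87841796875], np.float32(1.6771966))
caps ctr (array([547.12140793, -43.85596171,  85.65036258]), np.float64(0.5051509857623762))
spray head (array([346.93150352, 308.62990761,  99.30022075]), np.float64(0.10884112241492297))
```

```bash
cat >> h.py <<'E'
TY=0.0998; TC=np.array([586.35,-9.0])
def tray(p):   # tray frame -> world xy
    c,s=np.cos(TY),np.sin(TY); return TC+np.array([c*p[0]-s*p[1],s*p[0]+c*p[1]])
def yawfix(xy,z,yaw):  # choose the half turn the wrist can do, nearest mid range
    best=None
    for k in (-2,-1,0,1,2):
        y=yaw+k*np.pi
        if abs(y)>np.pi+0.3: continue
        q=r.inverse_kinematics([xy[0],xy[1],z],[np.pi,0,y])
        if q is not None and (best is None or abs(q[5])<abs(best[1])): best=(y,q[5])
    return best[0]
def goto(xy,z,yaw): r.move_pose([xy[0],xy[1],z],[np.pi,0,yaw])
def pick(xy,zg,yaw,force,lift,opening=85,above=90):
    r.move_gripper(opening); goto(xy,zg+6+above,yaw)
    hit=r.movel([xy[0],xy[1],zg+6],feed=120,f_stop=8)
    w=r.move_gripper(0,force); o=r.observe(); print('pick hit',hit,'width',o['width'],'grip',o['grip_force'],'z',o['ee_pos'],o['t'])
    p=o['ee_pos']; r.movel([xy[0],xy[1],p[2]+lift],feed=150); return p[2]-6
def place(xy,zg,yaw,opening,above=60,up=100):
    "zg: grasp height when seated"
    goto(xy,zg+6+above,yaw)
    r.movel([xy[0],xy[1],zg+6+8],feed=120); r.hold(0.2)
    hit=r.movel([xy[0],xy[1],zg+6-4],feed=20,f_stop=3); o=r.observe()
    print('place hit',hit,'z',o['ee_pos'],'expected',zg+6,'w',o['width'],o['t'])
    r.move_gripper(opening); r.movel([xy[0],xy[1],zg+6+up],feed=200); print(r.observe()['t'])
E
python3 - <<'E'
from m import *
import pickle
d=pickle.load(open('d1.pkl','rb'))
print(r.tips_ahead)
print('purple',onz(d['R0'],(473,204),66),onz(d['R0'],(434,268),66),'jar',onz(d['R0'],(326,261),64))
print('yellow',onz(d['T0'],(455,25),40))
for k,u in(('T0',(358,157)),('T1',(258,165)),('R0',(107,99.7))):
    m=(d[k]['frame'][...,1]>145).astype(np.uint8);H,S,V=hsv(d[k]);m[(H>75)&(H<95)&(S>80)]=0
    h,_=comp(m,u);print('deck',k,rect(d[k],h,54), h[cv2.convexHull(h.astype(np.float32),returnPoints=False)[::3,0]].tolist() if 0 else '')
print(tray((67,127)),tray((68,-128)))
for xy,z,yw in [((478.2,-341.6),54,1.57),((478.2,-341.6),54,0),((603.9,-313.5),46,0.1),(tray((67,127)),58,TY),(tray((68,-128)),50,TY),((473,351.6),40,.6106+1.57),(tray((-42,77)),44,TY+1.57),((605.3,324.5),30,.29),(tray((-42,77)),82,TY+1.57)]:
    for k in(-1,0,1):
        q=r.inverse_kinematics([xy[0],xy[1],z],[np.pi,0,yw+k*np.pi]);print(np.round(xy),yw,k,None if q is None else np.round(q,2))
E
```

```text
25.0
purple [ 433.06522883 -459.94978783   66.        ] [ 353.05134473 -425.06169322   66.        ] jar [ 361.03536067 -294.91385649   64.        ]
yellow [ 702.88972884 -129.72062213   40.        ]
deck T0 (array([549.11621094, -43.92969513]), [62.477603912353516, 110.870361328125], np.float32(1.6765712)) 
deck T1 (array([548.30554199, -44.28924561]), [61.251644134521484, 111.05476379394531], np.float32(1.6758037)) 
deck R0 (array([546.17675781, -44.24184418]), [56.980411529541016, 112.27318572998047], np.float32(1.6751292)) 
[640.36304495 124.04356796] [ 666.76484459 -129.5879462 ]
[ 478. -342.] 1.57 -1 [-0.35  0.47 -0.12  0.   -0.98  0.35]
[ 478. -342.] 1.57 0 [-0.35  0.47 -0.12 -0.   -0.98 -2.79]
[ 478. -342.] 1.57 1 [-0.35  0.47 -0.12  0.   -0.98  0.35]
[ 478. -342.] 0 -1 [-0.35  0.47 -0.12  0.   -0.98 -1.22]
[ 478. -342.] 0 0 [-0.35  0.47 -0.12  0.   -0.98  1.93]
[ 478. -342.] 0 1 [-0.35  0.47 -0.12  0.   -0.98 -1.22]
[ 604. -314.] 0.1 -1 [-0.25  0.63  0.15  0.   -1.09 -1.22]
[ 604. -314.] 0.1 0 [-0.25  0.63  0.15  0.   -1.09  1.92]
[ 604. -314.] 0.1 1 [-0.25  0.63  0.15  0.   
[... 380 characters left out ...]
 352.] 2.1806 -1 [ 0.9   0.48 -0.13  0.   -0.95 -0.29]
[473. 352.] 2.1806 0 [ 0.9   0.48 -0.13  0.   -0.95  2.85]
[473. 352.] 2.1806 1 [ 0.9   0.48 -0.13  0.   -0.95 -0.29]
[537.  63.] 1.6698 -1 [ 0.41  0.4  -0.26  0.   -0.91 -0.31]
[537.  63.] 1.6698 0 [ 0.41  0.4  -0.26  0.   -0.91  2.83]
[537.  63.] 1.6698 1 [ 0.41  0.4  -0.26  0.   -0.91 -0.31]
[605. 324.] 0.29 -1 [ 0.72  0.66  0.15 -0.   -1.07 -2.  ]
[605. 324.] 0.29 0 [ 0.72  0.66  0.15  0.   -1.07  1.14]
[605. 324.] 0.29 1 [ 0.72  0.66  0.15 -0.   -1.07 -2.  ]
[537.  63.] 1.6698 -1 [ 0.41  0.36 -0.22  0.   -1.   -0.31]
[537.  63.] 1.6698 0 [ 0.41  0.36 -0.22  0.   -1.    2.83]
[537.  63.] 1.6698 1 [ 0.41  0.36 -0.22  0.   -1.   -0.31]
```

```bash
python3 - <<'E'
from h import *
zg=pick((478.2,-341.6),48,0.05,50,115)
place(tray((67,127)),zg+4,TY,80)
print(r.observe()['ft_force'])
r.move_pose([640,-150,250],[np.pi,0,TY])
zg=pick((603.9,-313.5),38,TY,60,115)
place(tray((68,-128)),zg+4,TY,78)
print(r.observe()['ft_force'])
E
```

```text
pick hit False width 58.8852357701718 grip 53.70360016822815 z [ 478.92446314 -342.01696477   55.30652533] 10.3333
place hit True z [640.36714108 124.12940001  59.33934786] expected 59.30652533372449 w 58.966869981113206 14.3
15.3
[ 0.46477843 -0.09071938 -0.16219563]
pick hit False width 56.95198037338637 grip 64.58787828683853 z [ 604.60952211 -313.83842662   45.28786294] 18.7333
place hit True z [ 666.76994132 -129.53392542   49.28803991] expected 49.28786293934094 w 56.702238942588934 21.7167
22.7167
[ 0.36655779 -0.67965077 -0.63124574]
```

```bash
python3 - <<'E'
from m import *
import pickle
d={}
for n,p in [('U0',(550,10)),('S0',(340,270)),('S1',(340,350))]:
    goto(p,350,0); r.hold(.15); d[n]=cam('wrist',n+'.png')
pickle.dump(d,open('d2.pkl','wb'));print(r.observe()['t'])
a=cv2.imread('pics/U0.png')[:260];b=cv2.imread('pics/S0.png')[:300];cv2.imwrite('pics/v1.png',np.vstack([a,b]))
c=d['S0'];print(proj(c,(347,308,0)),proj(c,(347,308,99)),proj(d['S1'],(347,308,99)))
E
```

```text
26.05
[[249.71773374 157.19266727]] [[242.08258368 170.89968354]] [[320.3014612  170.49453132]]
```

View pics/v1.png

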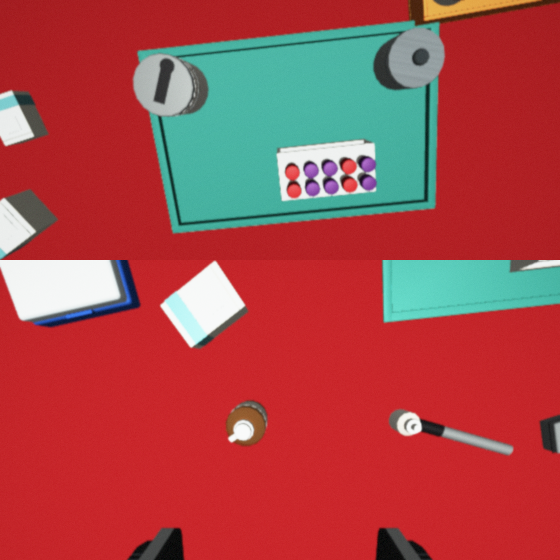

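The pot stands in the back left corner at (170,85) and the canister in the back right at (413,58). The spray bottle's head is near (244,170) in S0, with its nozzle pointing lower-left.

```bash
python3 - <<'E'
from m import *
import pickle
d=pickle.load(open('d2.pkl','rb'))
hs=[]
for k,u in(('S0',(246,166)),('S1',(325,166))):
    c=d[k];H,S,V=hsv(c);f=c['frame'].astype(int)
    win=np.zeros(H.shape,bool);win[u[1]-40:u[1]+40,u[0]-40:u[0]+40]=1
    brown=(H>6)&(H<25)&(S>60)&win; wh=(f[...,1]>150)&(S<60)&win
    h,_=comp(brown,u); hw=cv2.morphologyEx(wh.astype(np.uint8),cv2.MORPH_OPEN,cv2.getStructuringElement(2,(11,11)));hh,cw=comp(hw,u)
    print(k,'brown bbox',h.min(0),h.max(0),'head',cw.round(1)); hs.append((h,cw))
    for z in (70,74): (x,y),rr=cv2.minEnclosingCircle(metric(c,h,z));print('   ',z,round(x,1),round(y,1),round(2*rr,1))
print('head',cross2(d['S0'],hs[0][1],d['S1'],hs[1][1]))
mid=lambda h:(h.max(0)+h.min(0))/2
print('body',cross2(d['S0'],mid(hs[0][0]),d['S1'],mid(hs[1][0])))
E
```

```text
S0 brown bbox [226. 146.] [265. 184.] head [243.1 170. ]
    70 348.1 307.6 44.9
    74 348.8 307.2 44.5
S1 brown bbox [298. 145.] [337. 184.] head [320.4 169.5]
    70 348.4 307.1 44.7
    74 349.0 307.6 44.3
head (array([347.13767124, 307.41814223,  94.12247293]), np.float64(0.0580976157952519))
body (array([347.62867939, 307.53643355,  65.1360825 ]), np.float64(0.16629977712325186))
```

```bash
python3 - <<'E'
from h import *
zg=pick((348.2,307.4),58,TY,35,120)
place(tray((67.5,-0.5)),zg+4,TY,75)
y=.6106-np.pi/2
zg=pick((473.0,351.65),35,y,45,110)
place((535.8,63.3),zg+4,.104-np.pi/2,70)
goto((550,10),350,0); r.hold(.15); c=cam('wrist','V0.png')
import pickle;pickle.dump(c,open('d3.pkl','wb'));print(r.observe()['t'])
E
```

```text
pick hit False width 43.238083584930045 grip 35.4146496579051 z [348.44467242 307.58767363  64.60683992] 28.475
place hit True z [653.48706954  -2.80220912  68.35457164] expected 68.60683992400052 w 43.10910109076413 32.2833
33.3583
pick hit False width 51.44752900141441 grip 48.86640787124634 z [473.28268802 352.0025785   41.86902508] 36.4583
place hit True z [535.88408717  63.25431846  45.84822524] expected 45.86902507950676 w 51.154830201037235 39.7333
40.7167
42.3167
```

View pics/V0.png

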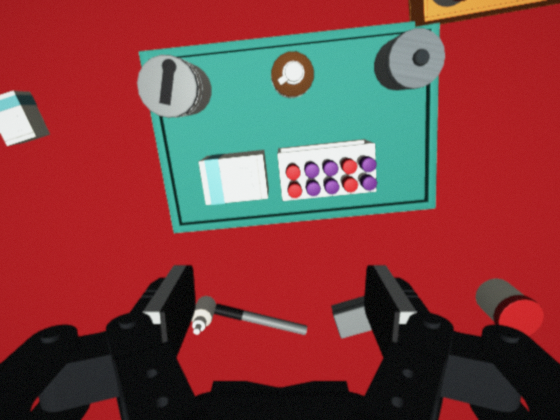

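The V0 picture shows the spray bottle midway at (292,74) and the big carton at (237,178), left of the rack. The pot's slot has turned slightly since U0, so something nudged the pot. I'll measure everything.

```bash
cat > chk.py <<'E'
from m import *
def totray(p): c,s=np.cos(TY),np.sin(TY); v=np.array(p[:2])-TC; return np.round([c*v[0]+s*v[1],-s*v[0]+c*v[1]],1)
def check(c):
    f=c['frame'];H,S,V=hsv(c)
    w=((f[...,1]>135)&(S<70)).astype(np.uint8); w=cv2.morphologyEx(w,cv2.MORPH_OPEN,np.ones((3,3)))
    u=proj(c,[*tray((67,127)),88])[0]; h,_=comp(w,u); (x,y),rr=cv2.minEnclosingCircle(metric(c,h,88)); print('pot',totray((x,y)),2*rr)
    u=proj(c,[*tray((68,-128)),77])[0].astype(int); k=f.max(2)<105; m=np.zeros_like(k);m[u[1]-14:u[1]+14,u[0]-14:u[0]+14]=1
    _,ce=comp(k&m,u);print('can',totray(onz(c,ce,77)))
    u=proj(c,[*tray((67.5,-.5)),76])[0]; m=(H>6)&(H<25)&(S>60);h,_=comp(m,u);(x,y),rr=cv2.minEnclosingCircle(metric(c,h,78)); print('spray',totray((x,y)),2*rr)
    z=52
    m=((f[...,1]>145)&((S<70)|((H>86)&(S<110)))).astype(np.uint8);m=cv2.morphologyEx(m,cv2.MORPH_OPEN,np.ones((3,3)))
    u=proj(c,[535.8,63.3,z])[0]; h,_=comp(m,u); ce,sz,a=rect(c,h,z); print('carton@52',ce,totray(ce),sz,a)
    u=proj(c,[547,-44,54])[0]; h,_=comp(m,u); ce,sz,a=rect(c,h,54); print('rack',ce,totray(ce),sz,a)
E
python3 - <<'E'
from chk import *
import pickle
print('before');c=pickle.load(open('d2.pkl','rb'))['U0']
try: check(c)
except Exception as e: print(e)
print('now');check(pickle.load(open('d3.pkl','rb')))
E
```

```text
before
pot [ 65.8 127.3] 58.43556594848633
can [  67.2 -127.9]
spray [ 110.8 -187.1] 143.29733276367188
carton@52 [548.47924805 -44.11552811] [-41.2 -31.2] [62.0227165222168, 110.85718536376953] 1.6755675
rack [548.84002686 -43.85655212] [-40.8 -30.9] [61.72281265258789, 110.32121276855469] 1.6755676
now
pot [ 64.7 125.1] 58.69757080078125
can [  67.3 -127.9]
spray [64.   0.3] 42.34626007080078
carton@52 [537.15393066  64.10462189] [-41.7  77.6] [53.373043060302734, 74.59008026123047] 1.678412
rack [548.81048584 -43.92376328] [-40.8 -31. ] [61.63963317871094, 110.67037963867188] 1.6755054
```

```bash
python3 - <<'E'
from chk import *
import pickle
zg=pick(tray((65.8,125.1)),52,TY,50,12,opening=82)
place(tray((67,127)),zg,TY,80,above=12,up=110)
zg=pick((605.3,324.5),23,.2905-np.pi*(0),35,150,opening=70)
place((536.4,63.7),zg+52,.106+np.pi/2-0,56,above=100,up=110) if 0 else None
# same grasp sense: tool yaw .2905 -> +1.386
yaw=.2905+(.106+1.2803); print('q6',r.inverse_kinematics([536.4,63.7,180],[np.pi,0,yaw]),r.inverse_kinematics([536.4,63.7,180],[np.pi,0,yaw-np.pi]),r.observe()['width'],r.observe()['t'])
E
```

```text
pick hit False width 59.18143892737329 grip 53.128706216812134 z [640.28619086 122.26256517  59.46661061] 44.8167
place hit True z [640.32415927 124.07578916  59.44792247] expected 59.46661061144531 w 58.93888180632008 46.225
47.275
pick hit False width 37.15752026283527 grip 37.284382581710815 z [605.77148031 324.87280281  30.02747893] 49.6833
q6 [ 0.40808024  0.27114989 -0.06650586  0.         -1.23314058  2.83951609] [ 0.40808024  0.27114989 -0.06650586  0.         -1.23314058 -0.30207656] 37.53978271227485 50.8417
```

```bash
python3 - <<'E'
from chk import *
import pickle
place((536.4,63.7),24+52,.2905+.106+1.2803,56,above=80,up=120)
goto((550,10),350,0); r.hold(.2); c=cam('wrist','W0.png'); cam('scene','W1.png'); cam('top','W2.png')
check(c); m=((c['frame'][...,1]>145)&(hsv(c)[1]<110)).astype(np.uint8)
h,_=comp(cv2.morphologyEx(m,cv2.MORPH_OPEN,np.ones((3,3))),proj(c,[536.4,63.7,82])[0]);print('small?',rect(c,h,82))
print(r.observe()['t'],r.observe()['width'])
a=cv2.imread('pics/W0.png')[:300];b=cv2.imread('pics/W1.png')[100:400];cv2.imwrite('pics/v2.png',np.vstack([a,b]))
E
```

```text
place hit True z [536.42054508  63.65353275  81.98032211] expected 82 w 37.18743745016662 53.75
54.825
pot [ 65.  127.8] 59.20405578613281
can [  67.4 -127.9]
spray [64.2  0.8] 42.503353118896484
carton@52 [537.07696533  64.01515198] [-41.8  77.6] [53.249324798583984, 74.6109390258789] 1.6741362
rack [548.82110596 -43.90855408] [-40.8 -31. ] [61.67152786254883, 110.65999603271484] 1.6746479
small? (array([543.13006592,  59.96205902]), [50.07284927368164, 70.5997085571289], np.float32(1.6737529))
56.575 55.776917850829804
```

View pics/v2.png

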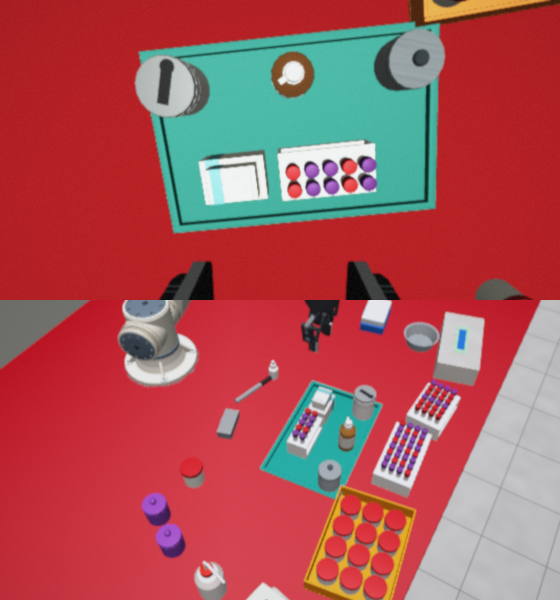

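The stack, the back row and the bystanders all look right. I'll check the small carton's centring on a crop, with the expected top outline drawn on it.

```bash
python3 - <<'E'
from chk import *
goto((500,100),300,0); r.hold(.2); c=cam('wrist','X0.png'); im=cv2.cvtColor(c['frame'],cv2.COLOR_RGB2BGR)
a=.105;R=np.array([[np.cos(a),-np.sin(a)],[np.sin(a),np.cos(a)]]);pc=[]
for w,l,z in((38,54,82),(52,74,52)):
    q=np.array([[w,l],[w,-l],[-w,-l],[-w,l]])/2@R.T+(536.4,63.7); pc.append(proj(c,np.c_[q,[z]*4]))
u=pc[0].mean(0).astype(int);x0,y0=u[0]-75,max(u[1]-60,0);s=5
cr=cv2.resize(im[y0:y0+115,x0:x0+150],None,fx=s,fy=s,interpolation=cv2.INTER_CUBIC)
for p in pc: cv2.polylines(cr,[((p-(x0,y0)+.5)*s).astype(np.int32)],True,(0,0,255),1)
cv2.imwrite('pics/v3.png',cr)
E
```

```text
(no output)
```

View pics/v3.png

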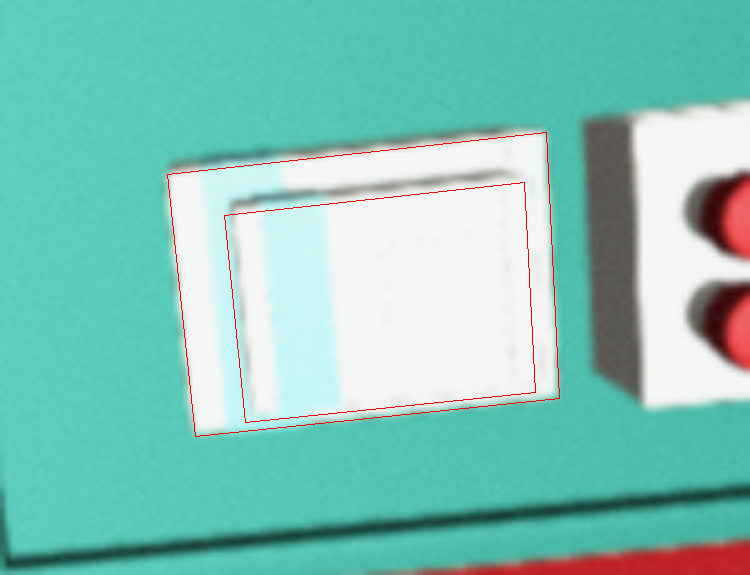

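The large carton matches its outline and the small one sits within about 2 mm of centre. The gap to the rack is about 16 mm, so I'm handing in.

```bash
python3 -c "
from cell import r
print(r.observe()['t'],r.job_done())"
```

```text
the job is handed in; nothing more can be done
57.3583 None
```

I handed the job in at about 57 s. All five items stand upright in place in the tray; while I worked the pot was bumped about 2 mm and I set it back, and the spray bottle ended within about 3 mm of midway.

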